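Set out the refilling bench

ROBOT

A 6-joint arm with a two-finger parallel gripper is mounted at the origin on the work surface. World frame = base frame: x ahead of the robot, y to its left, z up, the work surface at z = 0. Lengths are in m, angles in rad, forces in N, time in s.
With the tool pointing down it reaches from about 0.4 to 0.825 m from the base axis. Payload 7 kg.
Tool frame: the origin (TCP) lies at the very end of the fingers, on their centre line; the grasp point (between the pads) lies arm.grip_point_offset behind it (arm.grip_point_offset is the distance from the TCP to the grasp point, in m); z points along the fingers, y is the line along which they close (so a half turn about z gives the same grasp; the last joint's range is limited). The gripper opens to 88 mm and grips with 3 to 60 N. Pads are 19 mm wide; open, the fingers measure 130 mm over their backs; the gripper's body (78 mm by 193 mm) begins 47 mm behind the grasp point.
Start: joints at [0.288, 0.359, 0.012, 0, -1.224, -0.288], TCP at [0.675, -0, 0.227] pointing down, gripper open.
Joint ranges: [-3.07, 3.07], [-1.43, 2.12], [-1.02, 1.25], [-3.03, 1.67], [-3.05, -0], [-3.03, 3.03]. Speed limits (rad/s): [2.39, 2.39, 3.01, 3.14, 3.14, 3.14].

INTERFACE

Orientations are given as [roll, pitch, yaw] about the fixed x, y, z axes, in that order (R = Rz(yaw) Ry(pitch) Rx(roll)).
In Python, from station import arm gives the robot as it stands.
- The arm moves only by the shell command python3 -m crank 'ROWS' [OPENING] [FORCE]. ROWS is JSON, a list of rows, each an object of numbers: "dx", "dy", "dz": the shift along the tool's x, y, z in cm; "wx", "wy", "wz": the turn, a rotation vector about the tool's x, y, z in degrees. A call has exactly 10 rows; each row is the pose to reach, as a shift and turn from the pose commanded when the call began, along the tool's axes at that moment; what a row does not reach only later rows make up. A row lasts 1/8 s, in which the tool goes at most 62.5 mm and 10.7 degrees, less where a joint would pass 70% of its speed; a pose out of reach is approached as far as the arm can. A call with a gripper value outside its range is refused whole. OPENING is the finger opening in cm, from 0 to 8.76, set as the call begins (- or left out, the last holds). The fingers move at their own pace and stop on an object; FORCE is the grip in N (left out, the last holds). Time passes only in rows, so rows that repeat a pose let the fingers close, or fill a call up. It gives the time, the measured TCP pose, the force, the opening and the grip force at its end, in the units of the state.
- arm.get_state(): the state, without advancing time (a new reading comes with each control period).
- arm.grab_frame(name): name is "scene" or "side" or "wrist"; returns the picture (420x560x3 uint8, red, green, blue); there is no depth.
- arm.calibration(name): a dict with "fx", "fy", "cx", "cy" (pixels), "world_from_camera" (4x4, takes a point from camera to world coordinates). Camera axes: x right, y down, z forward; pixel columns grow to the right and rows downward; lengths in m; the calibration is good to about 2 mm. The wrist camera is an equidistant fisheye: a pixel r from the principal point sees the ray r / f radians off the axis. A picture is of the moment at which its call begins: read the wrist's pose just before it. calibration takes no time and is no camera call; for the wrist camera it gives the pose at the moment of the call.
- arm.job_done(): hands the job in; it is judged then, once.
Trained networks look in the newest picture that a camera, given by its name, has taken for a name from the list of things; names that differ only in an ending like _2 or _b are one class to them, and where a whole thing is asked for, a point or a joint stands for the part that bears it (a point fixed in the world has none). Each returns a list of dicts, best first, with "confidence" (0 to 1); they miss things now and then, are a little off and sometimes report something else, mostly with a low value. They report only what shows in the picture. A call takes as long as a camera call. They do not tell look-alikes from the thing itself.
- arm.find_in(camera, query): "centre" ([x, y, z] in m, in world coordinates, good to about 4 mm: the middle of the surface that is visible of it).
- arm.masks_of(camera, query): "pixels" (420x560 bool, what is visible of it).
- arm.mark_of(camera, query): "centre" ([x, y, z] in m, in world coordinates, good to about 4 mm: a listed point, or the origin of a listed thing).
The state is a dict: "t": time; "q": joint angles; "qd": joint speeds; "joint_efforts": joint torques, N m; "eef_pos": TCP position; "ee_rot": TCP orientation; "force": force on the tool from outside, world axes, zero at the start; "moment": the same for the moment, N m; "width": finger opening in m; "gripper_force": force on a finger pad.
Only numpy, scipy, OpenCV 4.12 (cv2) and the standard library are available. Lean on these libraries where they do the work, as an engineer would, in place of code of your own. Each camera call takes 0.05 s, during which the arm holds its last target. There are 200 camera calls.

TASK

Set out the bench for the next refilling job: stand the steel weight in the middle of the scale's pan, the squat jar midway between the scale and the divided box and in line with them, and the stoppered bottle about two centimetres behind the middle of the scale (on the side away from its display). Put the capped vial in the box's middle cell and the brass nozzle in the end cell nearest the scale, all five upright and let go, and leave the scissors, the big jar and the battery where they are.

Things in the scene. Friction and masses are not known exactly. Their poses are not given: they have to be found in the camera images.
- scale: Fixed flat grey bench scale, 100 (x) x 140 (y) mm, 18 mm high. Origin: centre of its underside, on the table. Its own -x edge (towards the robot, within 0.12 rad) carries the dark display; its +x side is its back. The steel pan, 60 (x) x 120 (y) mm, is centred at x = +16 mm, y = 0, its top 22 mm above the origin. The pan does not move. Scale and box may change sides.
- box: Fixed open box with white walls and a dark grey floor, 60 (x) x 158 (y) mm, 28 mm high, walls and dividers 4 mm thick, floor 5 mm thick. Origin: centre of its underside, on the table. Three cells in a row along its y, centred at y = -51.4, 0 and +51.4 mm, each 52 (x) x 47 (y) mm inside. Its centre is 300 mm from the scale's centre, to the left or to the right of it, about along the scale's y axis.
- weight: Loose steel check weight, about 0.12 kg: cylinder 32 mm in diameter and 26 mm high with a small knob (20 mm wide) on top, 42 mm high in all. Origin: centre of its underside, z up its axis.
- jar: Loose squat pale jar with a red lid, about 0.15 kg: body 54 mm in diameter up to 36 mm, lid 56 mm in diameter, 50 mm high in all. Origin: centre of its underside, z up its axis.
- bottle: Loose pale glass bottle with a dark rubber stopper, about 0.16 kg: body 44 mm in diameter up to 56 mm, then a shoulder and a 20 mm neck; stopper 25 mm wide; 88 mm high in all. Origin: centre of its underside, z up its axis.
- vial: Loose slim amber vial with a white cap, about 0.04 kg: 24 mm in diameter, 70 mm high. Origin: centre of its underside, z up its axis.
- nozzle: Loose brass filling nozzle, about 0.06 kg, standing on its flange: flange 30 mm in diameter and 12 mm thick, above it a stem 14 mm in diameter, 60 mm high in all. Origin: centre of the flange's underside, z up the stem.
- scissors: Bystander: scissors with green handles lying beyond the work, about 155 mm long, under 12 mm high. Origin: under the pivot, on the table; x along the blades.
- bigjar: Bystander: big pale jar with a red lid at the left, 94 mm in diameter, 107 mm high. Origin: centre of its underside.
- battery: Bystander: black battery block with a green band at the right, 65 (x) x 90 (y) mm, 82 mm high with its terminals. Origin: centre of its underside.
Not all that is in view belongs to the job. Leave any blue look-alike of the weight alone.

How it is judged:
By the outcome, as a careful person would: the job done as asked, in the order asked, and still so for the second after the job is handed in, with the robot touching nothing.
It also fails if it takes over 122 s, if anything falls off the work surface, if the arm or the gripper's body presses on something with over 40 N, if the wrist force passes 120 N, or if a joint passes its speed limit or range.

## Working session

There is one attempt and no reset: what is moved stays moved. The work goes in short steps, Python scripts to look and compute and a shell command to move; the robot and the scene stay as the last step left them, time stands still between calls to the robot, and variables do not carry over. Pictures are saved under pics/ and viewed, at most 14 in all, crops included, and the job is handed in when it is done.

```bash
ls; mkdir -p pics
cat > h.py <<'E'
from station import arm
import numpy as np, cv2
N=["scale","box","weight","jar","bottle","vial","nozzle","scissors","bigjar","battery"]
def snap(c,f):
    im=arm.grab_frame(c); cv2.imwrite('pics/'+f+'.png',im[:,:,::-1]); return im
E
python3 - <<'E'
from h import *
a=snap('scene','s0'); 
for c in ['scene','side']:
    if c=='side': snap('side','d0')
    k=arm.calibration(c); W=np.linalg.inv(k['world_from_camera'])
    for n in N:
        for d in arm.mark_of(c,n)[:3]:
            p=np.array(d['centre']); q=W@np.r_[p,1]
            print(c,n,p.round(4),round(d['confidence'],2),(k['fx']*q[0]/q[2]+k['cx']).round(),(k['fy']*q[1]/q[2]+k['cy']).round())
s=arm.get_state(); print(s,arm.grip_point_offset)
E
```

```text
pics
scene scale [0.5722 0.157  0.0016] 0.68 336.0 239.0
scene scale [ 0.5803 -0.1426  0.    ] 0.65 240.0 201.0
scene box [ 0.5818 -0.1424  0.0033] 0.78 240.0 201.0
scene box [ 0.4056 -0.2869  0.0018] 0.3 234.0 153.0
scene weight [0.4622 0.2145 0.0035] 0.65 372.0 220.0
scene weight [ 0.3841  0.3545 -0.0021] 0.46 429.0 221.0
scene weight [ 0.3948  0.2641 -0.0049] 0.44 396.0 213.0
scene vial [ 0.4055 -0.2867 -0.003 ] 0.61 234.0 154.0
scene nozzle [4.397e-01 8.000e-04 1.000e-04] 0.56 307.0 189.0
scene scissors [0.7691 0.0023 0.0034] 0.74 246.0 268.0
scene scissors [0.442  0.0027 0.0037] 0.29 307.0 189.0
scene bigjar [ 0.5379  0.4387 -0.0025] 0.83 447.0 275.0
scene battery [ 0.5536 -0.4366  0.0017] 0.71 169.0 163.0
side scale [ 0.5752  0.1576 -0.0006] 0.64 243.0 254.0
side scale [ 0.5476 -0.4367 -0.0021] 0.6 358.0 158.0
side box [ 0.5881 -0.1412 -0.0044] 0.97 301.0 197.0
side weight [3.847e-01 3.495e-01 1.000e-04] 0.9 258.0 344.0
side weight [ 3.967e-01  2.569e-01 -1.000e-04] 0.74 279.0 311.0
side bottle [4.296e-01 1.420e-01 1.000e-04] 0.71 295.0 273.0
side vial [ 0.408  -0.2903  0.0013]
[... 258 characters left out ...]
: 1.1, 'q': array([ 2.88122437e-01,  3.58606574e-01,  1.18544617e-02, -3.45643138e-05,
       -1.22409724e+00, -2.88135320e-01]), 'qd': array([ 8.68676975e-04,  7.73941059e-05,  1.83462438e-04,  6.83054011e-04,
       -3.27753208e-04,  6.48390782e-04]), 'joint_efforts': array([-1.17241238e-03, -5.82398272e+01,  2.93303883e+01,  7.00235635e+00,
        1.24360219e-02, -3.94607082e-05]), 'eef_pos': array([6.74950069e-01, 1.12501765e-06, 2.26530900e-01]), 'ee_rot': array([ 3.14153257e+00,  1.60979964e-05, -1.57082096e+00]), 'force': array([ 0.6724595 , -0.21984776, -0.60725959]), 'moment': array([-0.02618822, -0.00404373, -0.01043237]), 'gripper_force': 0.0, 'width': 0.08775196889712232} 0.0188
```

View pics/s0.png

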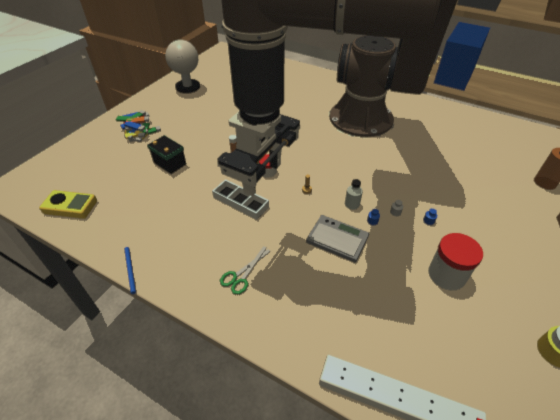

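View pics/d0.png

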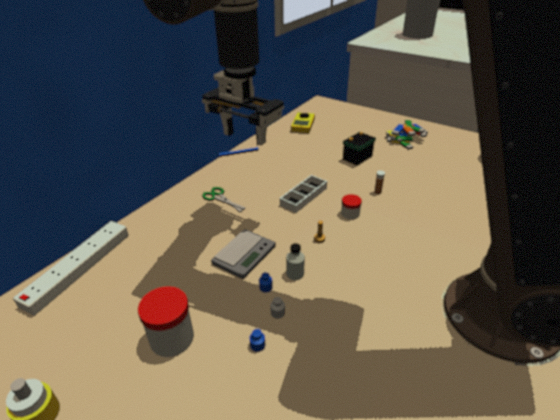

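Scene picture: grey weight at (397,208), blue look-alikes at (374,216) and (431,216); the bottle is at (354,194), nozzle (307,184), scale (338,237), box (240,198), vial (234,143), and the big jar (456,262) could be mistaken for the squat jar. Side picture: weight (278,308), blue ones at (265,282) and (257,340), squat jar (351,206), vial (379,182). I'll choose the grey weight between the two blue ones, and the small red-lidded jar.

```bash
cat >> h.py <<'E'
def fish(u,v,k,z):
    d=np.array([u-k['cx'],v-k['cy']]); r=np.hypot(*d); th=r/k['fx']
    c=np.array([*(d/max(r,1e-9)*np.sin(th)),np.cos(th)]); T=np.array(k['world_from_camera'])
    w=T[:3,:3]@c; o=T[:3,3]; return o+w*(z-o[2])/w[2]
E
python3 - <<'E'
from h import *
k=arm.calibration('wrist'); print(k)
im=snap('wrist','w0'); cv2.imwrite('pics/w0.png',cv2.resize(im[:,:,::-1],(800,600)))
for n in N:
    for d in arm.mark_of('wrist',n)[:3]: print(n,np.round(d['centre'],4),round(d['confidence'],2))
for d in arm.mark_of('side','jar'): print('side',np.round(d['centre'],4),round(d['confidence'],2))
E
```

```text
{'fx': 325.19226210127806, 'fy': 325.19226210127806, 'cx': 284.4366321123309, 'cy': 211.87748789881564, 'world_from_camera': array([[-9.99999935e-01,  2.52447273e-04,  2.58364074e-04,
         6.75701301e-01],
       [ 3.07903076e-04,  9.69716879e-01,  2.44231613e-01,
        -6.51276013e-02],
       [-1.88884399e-04,  2.44231676e-01, -9.69716893e-01,
         3.84726314e-01],
       [ 0.00000000e+00,  0.00000000e+00,  0.00000000e+00,
         1.00000000e+00]])}
scale [ 0.5721  0.1575 -0.0016] 0.9
scale [ 0.5813 -0.1401  0.0032] 0.26
box [ 5.800e-01 -1.375e-01  5.000e-04] 0.67
jar [ 0.4257 -0.1443 -0.0005] 0.96
nozzle [0.443  0.0021 0.002 ] 0.8
scissors [ 0.7627  0.0037 -0.0031] 0.91
```

View pics/w0.png

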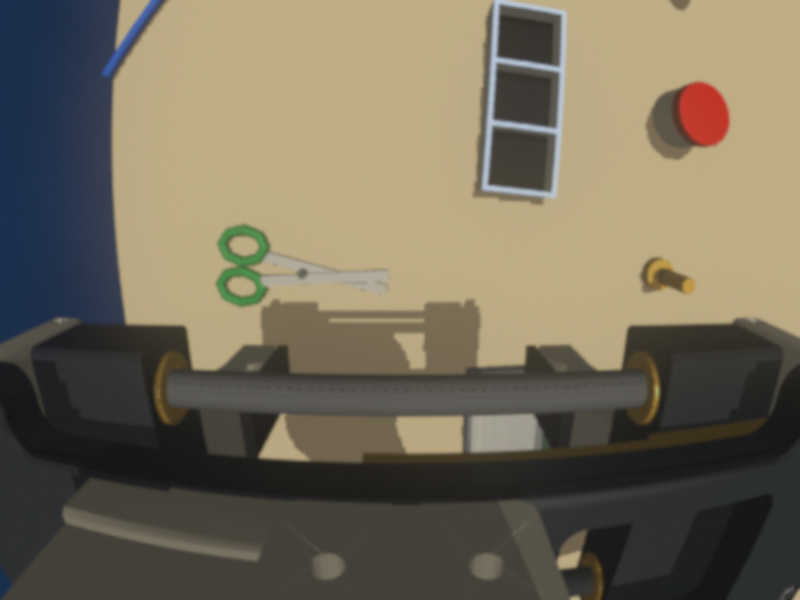

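The wrist picture shows the box rim corners at about (495,2), (566,12), (554,197) and (482,188) of the enlarged image. The jar lid is at (703,114), the nozzle at (660,275) and the scissors at (300,272). Next I move near the weight to look at it, the bottle and the scale.

```bash
python3 -m crank '[{"dx":-5,"dy":4},{"dx":-11,"dy":8},{"dx":-17,"dy":12},{"dx":-23,"dy":16},{"dx":-28,"dy":20},{"dx":-33,"dy":22.5},{"dx":-33,"dy":22.5},{"dx":-33,"dy":22.5},{"dx":-33,"dy":22.5},{"dx":-33,"dy":22.5}]' 8.76 20
python3 - <<'E'
from h import *
k=arm.calibration('wrist')
im=snap('wrist','w1'); cv2.imwrite('pics/w1.png',cv2.resize(im[:,:,::-1],(800,600)))
for n in ["scale","weight","bottle","nozzle"]:
    for d in arm.mark_of('wrist',n)[:3]: print(n,np.round(d['centre'],4),round(d['confidence'],2))
np.save('k1.npy',k)
E
```

```text
scale [ 0.5722  0.1544 -0.0019] 0.75
nozzle [0.4425 0.0042 0.0032] 0.79$[0]: bad value
```

View pics/w1.png

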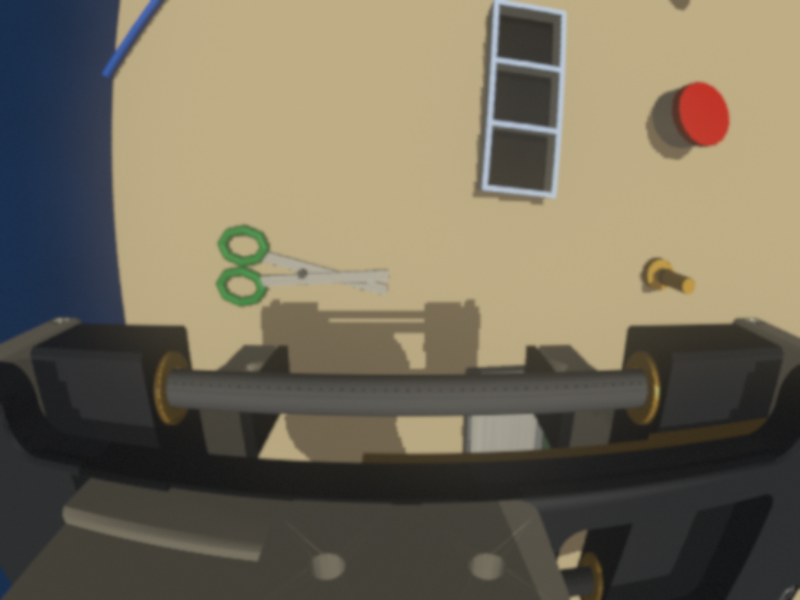

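The move was refused and nothing changed, so the picture is the same as before. I'll retry with every key in each row.

```bash
python3 -m crank '[{"dx":-5,"dy":4,"dz":0,"wx":0,"wy":0,"wz":0},{"dx":-11,"dy":8,"dz":0,"wx":0,"wy":0,"wz":0},{"dx":-17,"dy":12,"dz":0,"wx":0,"wy":0,"wz":0},{"dx":-23,"dy":16,"dz":0,"wx":0,"wy":0,"wz":0},{"dx":-28,"dy":20,"dz":0,"wx":0,"wy":0,"wz":0},{"dx":-33,"dy":22.5,"dz":0,"wx":0,"wy":0,"wz":0},{"dx":-33,"dy":22.5,"dz":0,"wx":0,"wy":0,"wz":0},{"dx":-33,"dy":22.5,"dz":0,"wx":0,"wy":0,"wz":0},{"dx":-33,"dy":22.5,"dz":0,"wx":0,"wy":0,"wz":0},{"dx":-33,"dy":22.5,"dz":0,"wx":0,"wy":0,"wz":0}]' 8.76 20
```

```text
t: 3.2
eef_pos: [0.4505, 0.3291, 0.2266]
ee_rot: [3.142, -0.0, -1.572]
force: [-0.4, 0.7, 1.0]
width: 0.0876
gripper_force: 0.0
```

Run:
```python
from h import *
k=arm.calibration('wrist')
im=snap('wrist','w2'); cv2.imwrite('pics/w2.png',cv2.resize(im[:,:,::-1],(800,600)))
for n in ["scale","weight","bottle","nozzle"]:
    for d in arm.mark_of('wrist',n)[:3]: print(n,np.round(d['centre'],4),round(d['confidence'],2))
np.save('k1.npy',k)
```

```text
scale [ 0.5718  0.1562 -0.0009] 0.88
weight [3.839e-01 3.509e-01 2.000e-04] 0.95
weight [0.3981 0.2615 0.001 ] 0.61
weight [0.4614 0.2155 0.0039] 0.57
bottle [0.4282 0.1467 0.0048] 0.73
```

View pics/w2.png

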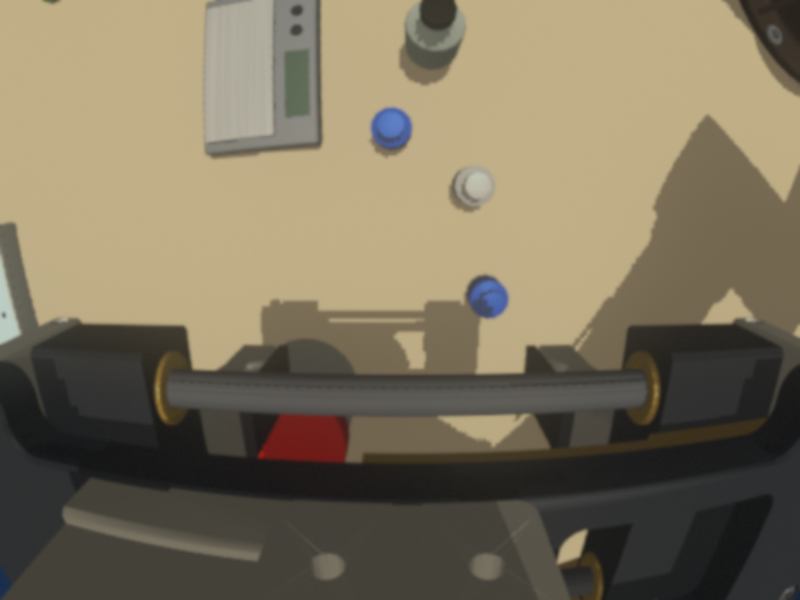

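Picture: the grey weight is at (474,186), the blue ones at (391,127) and (488,297), and the bottle at (436,28). The scale's display faces right, which is -x (towards the robot). That confirms the choice of the grey one.

Run:
```python
from h import *
k=np.load('k1.npy',allow_pickle=True).item(); s=.7
P=lambda u,v,z,kk=k: fish(u*s,v*s,kk,z)[:2].round(4)
print('weight knob',P(477,184,.042),'body',P(472.5,187,.024))
print('bottle stopper',P(438,10,.088),'shoulder',P(435,27,.056))
print('pan corners',P(274,135,.022),P(206,142,.022),'near edge line',P(273,5,.022),'disp edge',P(321,145,.018),P(318,5,.018), 'back',P(206,155,.018),P(207,5,.018))
k0=dict(k); T=np.array(k['world_from_camera']).copy(); T=np.array([[-9.99999935e-01,2.52447273e-04,2.58364074e-04,6.75701301e-01],[3.07903076e-04,9.69716879e-01,2.44231613e-01,-6.51276013e-02],[-1.88884399e-04,2.44231676e-01,-9.69716893e-01,3.84726314e-01],[0,0,0,1]]); k0['world_from_camera']=T
c=[P(u,v,.028,k0) for u,v in [(495,2),(566,12),(554,197),(482,188)]]; print('box',c,np.mean(c,0))
print('jar lid',P(703,114,.05,k0),'nozzle',P(688,286,.06,k0))
```

```text
weight knob [0.3992 0.2604] body [0.4    0.2626]
bottle stopper [0.4306 0.1441] shoulder [0.4306 0.145 ]
pan corners [0.5556 0.2186] [0.6152 0.2194] near edge line [0.5592 0.1058] disp edge [0.5182 0.2284] [0.5223 0.1083] back [0.6171 0.2299] [0.6209 0.0943]
box [array([ 0.606 , -0.2192]), array([ 0.5469, -0.217 ]), array([ 0.5595, -0.061 ]), array([ 0.6178, -0.0659])] [ 0.58255  -0.140775]
jar lid [ 0.4318 -0.1407] nozzle [0.4459 0.0027]
```

```bash
python3 -m crank '[{"dx":4,"dy":3,"dz":2,"wx":0,"wy":0,"wz":0},{"dx":6.9,"dy":5.1,"dz":6,"wx":0,"wy":0,"wz":0},{"dx":6.9,"dy":5.1,"dz":11,"wx":0,"wy":0,"wz":0},{"dx":6.9,"dy":5.1,"dz":15,"wx":0,"wy":0,"wz":0},{"dx":6.9,"dy":5.1,"dz":18,"wx":0,"wy":0,"wz":0},{"dx":6.9,"dy":5.1,"dz":20,"wx":0,"wy":0,"wz":0},{"dx":6.9,"dy":5.1,"dz":21.5,"wx":0,"wy":0,"wz":0},{"dx":6.9,"dy":5.1,"dz":22.1,"wx":0,"wy":0,"wz":0},{"dx":6.9,"dy":5.1,"dz":22.1,"wx":0,"wy":0,"wz":0},{"dx":6.9,"dy":5.1,"dz":22.1,"wx":0,"wy":0,"wz":0}]' 6 20
python3 -m crank '[{"dx":0,"dy":0,"dz":0,"wx":0,"wy":0,"wz":0},{"dx":0,"dy":0,"dz":0,"wx":0,"wy":0,"wz":0},{"dx":0,"dy":0,"dz":0,"wx":0,"wy":0,"wz":0},{"dx":0,"dy":0,"dz":0,"wx":0,"wy":0,"wz":0},{"dx":0,"dy":0,"dz":-1,"wx":0,"wy":0,"wz":0},{"dx":0,"dy":0,"dz":-4,"wx":0,"wy":0,"wz":0},{"dx":0,"dy":0,"dz":-8,"wx":0,"wy":0,"wz":0},{"dx":0,"dy":0,"dz":-11,"wx":0,"wy":0,"wz":0},{"dx":0,"dy":0,"dz":-11,"wx":0,"wy":0,"wz":0},{"dx":0,"dy":0,"dz":-11,"wx":0,"wy":0,"wz":0}]' 0 20
```

```text
t: 4.7
eef_pos: [0.3993, 0.2614, 0.0062]
ee_rot: [-3.141, 0.001, -1.571]
force: [-0.1, 0.3, -0.1]
width: 0.0599
gripper_force: 0.0
t: 5.95
eef_pos: [0.3986, 0.2607, 0.1154]
ee_rot: [3.141, 0.0, -1.571]
force: [0.1, 0.7, -1.3]
width: 0.0313
gripper_force: 20.0
```

```bash
python3 -m crank '[{"dx":2,"dy":-5,"dz":0,"wx":0,"wy":0,"wz":0},{"dx":5,"dy":-10,"dz":0,"wx":0,"wy":0,"wz":0},{"dx":8,"dy":-15,"dz":0,"wx":0,"wy":0,"wz":0},{"dx":10,"dy":-18.5,"dz":0,"wx":0,"wy":0,"wz":0},{"dx":10.35,"dy":-18.9,"dz":2,"wx":0,"wy":0,"wz":0},{"dx":10.35,"dy":-18.9,"dz":5,"wx":0,"wy":0,"wz":0},{"dx":10.35,"dy":-18.9,"dz":7,"wx":0,"wy":0,"wz":0},{"dx":10.35,"dy":-18.9,"dz":8,"wx":0,"wy":0,"wz":0},{"dx":10.35,"dy":-18.9,"dz":8.5,"wx":0,"wy":0,"wz":0},{"dx":10.35,"dy":-18.9,"dz":8.6,"wx":0,"wy":0,"wz":0}]' 0 20
```

```text
t: 7.2
eef_pos: [0.5881, 0.1576, 0.0296]
ee_rot: [-3.142, -0.0, -1.571]
force: [-0.1, -0.6, -0.4]
width: 0.0313
gripper_force: 20.0
```

```bash
python3 -m crank '[{"dx":0,"dy":0,"dz":0.08,"wx":0,"wy":0,"wz":0},{"dx":0,"dy":0,"dz":0.1,"wx":0,"wy":0,"wz":0},{"dx":0,"dy":0,"dz":0.1,"wx":0,"wy":0,"wz":0},{"dx":0,"dy":0,"dz":0.1,"wx":0,"wy":0,"wz":0},{"dx":0,"dy":0,"dz":0.1,"wx":0,"wy":0,"wz":0},{"dx":0,"dy":0,"dz":0.1,"wx":0,"wy":0,"wz":0},{"dx":0,"dy":0,"dz":0.1,"wx":0,"wy":0,"wz":0},{"dx":0,"dy":0,"dz":0.1,"wx":0,"wy":0,"wz":0},{"dx":0,"dy":0,"dz":0.1,"wx":0,"wy":0,"wz":0},{"dx":0,"dy":0,"dz":0.1,"wx":0,"wy":0,"wz":0}]' 0 20
python3 -m crank '[{"dx":0,"dy":0,"dz":0,"wx":0,"wy":0,"wz":0},{"dx":0,"dy":0,"dz":0,"wx":0,"wy":0,"wz":0},{"dx":0,"dy":0,"dz":0,"wx":0,"wy":0,"wz":0},{"dx":0,"dy":0,"dz":-2,"wx":0,"wy":0,"wz":0},{"dx":0,"dy":0,"dz":-6,"wx":0,"wy":0,"wz":0},{"dx":3,"dy":1,"dz":-12,"wx":0,"wy":0,"wz":0},{"dx":8,"dy":5,"dz":-14,"wx":0,"wy":0,"wz":0},{"dx":13,"dy":8,"dz":-14,"wx":0,"wy":0,"wz":0},{"dx":18,"dy":11,"dz":-14,"wx":0,"wy":0,"wz":0},{"dx":18,"dy":11,"dz":-14,"wx":0,"wy":0,"wz":0}]' 6 20
python3 - <<'E'
from h import *
k=arm.calibration('wrist')
im=snap('wrist','w3'); cv2.imwrite('pics/w3.png',cv2.resize(im[:,:,::-1],(800,600)))
for n in ["box","jar","vial","nozzle"]:
    for d in arm.mark_of('wrist',n)[:3]: print(n,np.round(d['centre'],4),round(d['confidence'],2))
np.save('k3.npy',k)
snap('scene','s3')
for c in ['scene','side']:
    if c=='side':snap('side','d3')
    for n in ['weight','scale','bottle','jar']:
        for d in arm.mark_of(c,n)[:3]: print(c,n,np.round(d['centre'],4),round(d['confidence'],2))
E
```

```text
t: 8.45
eef_pos: [0.588, 0.1575, 0.0286]
ee_rot: [-3.142, 0.0, -1.571]
force: [0.1, -0.0, -1.1]
width: 0.0309
gripper_force: 20.0
t: 9.7
eef_pos: [0.4756, -0.0251, 0.1691]
ee_rot: [-3.141, 0.001, -1.574]
force: [-0.0, 0.9, -0.1]
width: 0.0602
gripper_force: 0.0
box [ 0.5766 -0.1392  0.0013] 0.71
jar [ 0.5817 -0.1415  0.0022] 0.73
jar [ 0.4278 -0.1448  0.0015] 0.7
nozzle [0.4418 0.0031 0.0008] 0.69
scene weight [0.4583 0.2123 0.0007] 0.67
scene weight [ 0.3838  0.352  -0.0021] 0.67
scene weight [0.5872 0.1572 0.0193] 0.65
scene scale [5.717e-01 1.551e-01 1.000e-04] 0.98
scene scale [ 0.5421  0.4382 -0.002 ] 0.72
scene bottle [0.4286 0.1453 0.0008] 0.87
scene bottle [5.735e-01 1.560e-01 2.000e-04] 0.16
scene jar [ 0.4282 -0.1415 -0.002 ] 0.93
side weight [0.5877 0.1563 0.0205] 0.63
side weight [ 0.3824  0.3522 -0.0023] 0.6
side weight [0.4627 0.2173 0.0017] 0.49
side scale [5.746e-01 1.554e-01 4.000e-04] 0.92
side bottle [ 0.4255  0.1396 -0.0007] 0.78
side jar [ 0.4283 -0.1384 -0.0005] 0.85
side jar [ 0.5457 -0.436   0.0009] 0.41
```

View pics/w3.png

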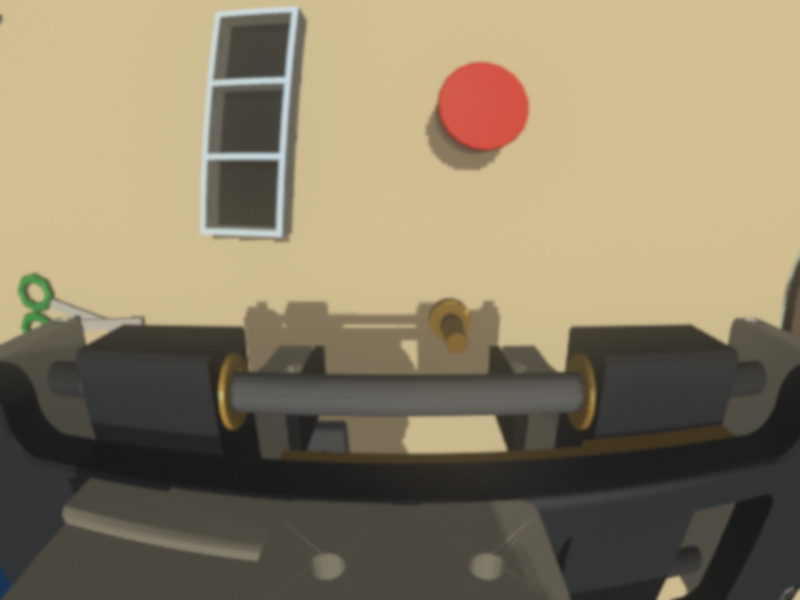

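Picture: box rim corners at (218,13), (299,9), (281,236) and (201,234), jar lid at (484,106), and the nozzle's top at (457,342) with its flange at (449,318).

Run:
```python
from h import *
k=np.load('k3.npy',allow_pickle=True).item(); s=.7
P=lambda u,v,z,kk=k: fish(u*s,v*s,kk,z)[:2].round(4)
c=[P(u,v,.028) for u,v in [(218,13),(299,9),(281,236),(201,234)]]; print('box',c,np.mean(c,0))
print('jar lid',P(484,106,.05),'nozzle',P(457,345,.06),P(449,318,.012))
```

```text
box [array([ 0.6053, -0.2207]), array([ 0.5468, -0.2155]), array([ 0.5592, -0.0605]), array([ 0.6178, -0.0641])] [ 0.582275 -0.1402  ]
jar lid [ 0.4299 -0.1406] nozzle [0.4455 0.0039] [0.4463 0.0006]
```

```bash
python3 -c "
from h import *
print(arm.get_state()['eef_pos'],arm.get_state()['ee_rot'])"
```

```text
[ 0.47799723 -0.02242963  0.16846871] [ 3.14141064e+00 -9.56171540e-05 -1.57062896e+00]
```

```bash
python3 -m crank '[{"dx":4,"dy":2,"dz":0,"wx":0,"wy":0,"wz":0},{"dx":9,"dy":4,"dz":0,"wx":0,"wy":0,"wz":0},{"dx":11.8,"dy":4.85,"dz":2,"wx":0,"wy":0,"wz":0},{"dx":11.8,"dy":4.85,"dz":6,"wx":0,"wy":0,"wz":0},{"dx":11.8,"dy":4.85,"dz":10,"wx":0,"wy":0,"wz":0},{"dx":11.8,"dy":4.85,"dz":13,"wx":0,"wy":0,"wz":0},{"dx":11.8,"dy":4.85,"dz":14.3,"wx":0,"wy":0,"wz":0},{"dx":11.8,"dy":4.85,"dz":14.65,"wx":0,"wy":0,"wz":0},{"dx":11.8,"dy":4.85,"dz":14.65,"wx":0,"wy":0,"wz":0},{"dx":11.8,"dy":4.85,"dz":14.65,"wx":0,"wy":0,"wz":0}]' 8.76 25
python3 -m crank '[{"dx":0,"dy":0,"dz":0,"wx":0,"wy":0,"wz":0},{"dx":0,"dy":0,"dz":0,"wx":0,"wy":0,"wz":0},{"dx":0,"dy":0,"dz":0,"wx":0,"wy":0,"wz":0},{"dx":0,"dy":0,"dz":0,"wx":0,"wy":0,"wz":0},{"dx":0,"dy":0,"dz":-1,"wx":0,"wy":0,"wz":0},{"dx":0,"dy":0,"dz":-4,"wx":0,"wy":0,"wz":0},{"dx":0,"dy":0,"dz":-8,"wx":0,"wy":0,"wz":0},{"dx":0,"dy":0,"dz":-9,"wx":0,"wy":0,"wz":0},{"dx":0,"dy":0,"dz":-9,"wx":0,"wy":0,"wz":0},{"dx":0,"dy":0,"dz":-9,"wx":0,"wy":0,"wz":0}]' 0 25
```

```text
t: 11.7
eef_pos: [0.4303, -0.1404, 0.023]
ee_rot: [-3.14, 0.0, -1.571]
force: [-0.6, -0.4, 0.3]
width: 0.0874
gripper_force: 0.0
t: 12.95
eef_pos: [0.4286, -0.1405, 0.1111]
ee_rot: [3.14, 0.0, -1.571]
force: [0.8, -1.1, -2.5]
width: 0.0554
gripper_force: 25.0
```

```bash
python3 -m crank '[{"dx":-3,"dy":-3,"dz":0,"wx":0,"wy":0,"wz":0},{"dx":-7,"dy":-7,"dz":0,"wx":0,"wy":0,"wz":0},{"dx":-11,"dy":-11,"dz":0,"wx":0,"wy":0,"wz":0},{"dx":-14,"dy":-14,"dz":0,"wx":0,"wy":0,"wz":0},{"dx":-14.9,"dy":-14.75,"dz":2,"wx":0,"wy":0,"wz":0},{"dx":-14.9,"dy":-14.75,"dz":5,"wx":0,"wy":0,"wz":0},{"dx":-14.9,"dy":-14.75,"dz":7.5,"wx":0,"wy":0,"wz":0},{"dx":-14.9,"dy":-14.75,"dz":8.5,"wx":0,"wy":0,"wz":0},{"dx":-14.9,"dy":-14.75,"dz":8.8,"wx":0,"wy":0,"wz":0},{"dx":-14.9,"dy":-14.75,"dz":8.9,"wx":0,"wy":0,"wz":0}]' 0 25
python3 -m crank '[{"dx":0,"dy":0,"dz":0.05,"wx":0,"wy":0,"wz":0},{"dx":0,"dy":0,"dz":0.08,"wx":0,"wy":0,"wz":0},{"dx":0,"dy":0,"dz":0.08,"wx":0,"wy":0,"wz":0},{"dx":0,"dy":0,"dz":0.08,"wx":0,"wy":0,"wz":0},{"dx":0,"dy":0,"dz":0.08,"wx":0,"wy":0,"wz":0},{"dx":0,"dy":0,"dz":0.08,"wx":0,"wy":0,"wz":0},{"dx":0,"dy":0,"dz":0.08,"wx":0,"wy":0,"wz":0},{"dx":0,"dy":0,"dz":0.08,"wx":0,"wy":0,"wz":0},{"dx":0,"dy":0,"dz":0.08,"wx":0,"wy":0,"wz":0},{"dx":0,"dy":0,"dz":0.08,"wx":0,"wy":0,"wz":0}]' 0 25
```

```text
t: 14.2
eef_pos: [0.5774, 0.0085, 0.0234]
ee_rot: [-3.141, 0.0, -1.571]
force: [-0.3, -0.4, -2.1]
width: 0.0556
gripper_force: 25.0
t: 15.45
eef_pos: [0.577, 0.0085, 0.0223]
ee_rot: [-3.142, -0.0, -1.571]
force: [-0.6, 0.3, -0.8]
width: 0.0553
gripper_force: 25.0
```

```bash
python3 -m crank '[{"dx":0,"dy":0,"dz":0,"wx":0,"wy":0,"wz":0},{"dx":0,"dy":0,"dz":0,"wx":0,"wy":0,"wz":0},{"dx":0,"dy":0,"dz":-1,"wx":0,"wy":0,"wz":0},{"dx":0,"dy":0,"dz":-5,"wx":0,"wy":0,"wz":0},{"dx":0,"dy":0,"dz":-10,"wx":0,"wy":0,"wz":0},{"dx":-3,"dy":1,"dz":-15,"wx":0,"wy":0,"wz":0},{"dx":-8,"dy":5,"dz":-19,"wx":0,"wy":0,"wz":0},{"dx":-13,"dy":9,"dz":-19,"wx":0,"wy":0,"wz":0},{"dx":-18,"dy":12,"dz":-19,"wx":0,"wy":0,"wz":0},{"dx":-22,"dy":14.7,"dz":-19,"wx":0,"wy":0,"wz":0}]' 8.76 25
python3 - <<'E'
from h import *
[arm.grab_frame('scene') for _ in range(5)]
k=arm.calibration('wrist')
im=snap('wrist','w4'); cv2.imwrite('pics/w4.png',cv2.resize(im[:,:,::-1],(800,600)))
for n in ["scale","weight","bottle","nozzle","jar"]:
    for d in arm.mark_of('wrist',n)[:3]: print(n,np.round(d['centre'],4),round(d['confidence'],2))
np.save('k4.npy',k)
snap('scene','s4')
for n in ['jar','nozzle']:
        for d in arm.mark_of('scene',n)[:3]: print('scene',n,np.round(d['centre'],4),round(d['confidence'],2))
print(arm.get_state()['eef_pos'])
E
```

```text
t: 16.7
eef_pos: [0.4288, 0.23, 0.2137]
ee_rot: [-3.14, 0.002, -1.571]
force: [0.1, 0.9, -0.8]
width: 0.0873
gripper_force: 0.0
scale [ 0.5683  0.1543 -0.0026] 0.93
weight [0.4575 0.2182 0.0065] 0.8
weight [0.3839 0.3496 0.0017] 0.79
weight [0.5887 0.1563 0.0237] 0.77
bottle [0.4301 0.1475 0.0027] 0.96
jar [0.5755 0.0029 0.0043] 0.67
scene jar [ 0.5771  0.0076 -0.0014] 0.68
scene nozzle [ 0.4438  0.0028 -0.0027] 0.66
[0.43024808 0.22797586 0.21215957]
```

View pics/w4.png

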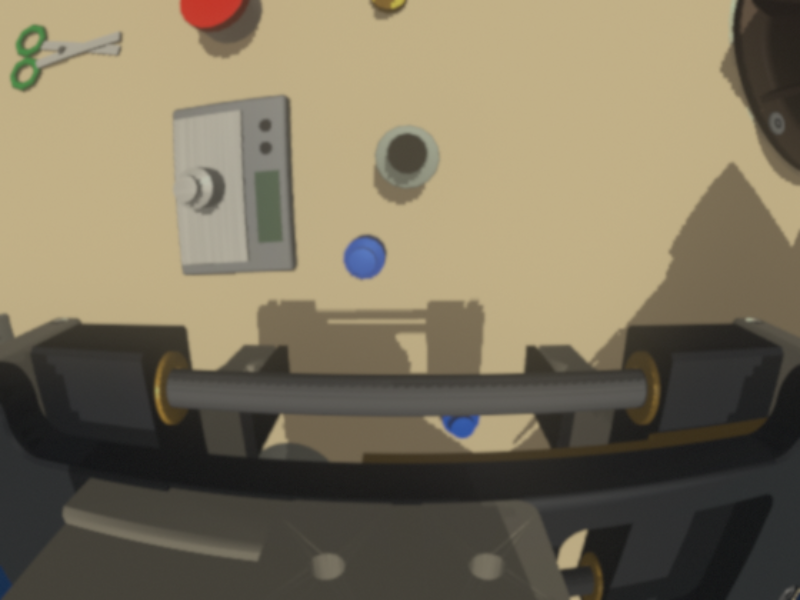

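Picture: the weight stands on the pan at (203,188). The pan corners are (174,114), (240,110), (248,263) and (183,266). The bottle's stopper is at (407,154) with its body at (407,156), the blue look-alike is at (365,257), and the jar lid is at (213,5).

Run:
```python
from h import *
k=np.load('k4.npy',allow_pickle=True).item(); s=.7
P=lambda u,v,z,kk=k: fish(u*s,v*s,kk,z)[:2].round(4)
c=[P(*u,.022) for u in [(175,115),(240,110),(248,263),(183,267)]]; print('pan',c,np.mean(c,0))
c=[P(*u,.018) for u in [(174,109),(288,96),(296,268),(184,274)]]; print('scale',c,np.mean(c,0))
print('bottle',P(407,154,.088),P(407.5,156,.056),'weight knob',P(188,189,.064))
```

```text
pan [array([0.6176, 0.0957]), array([0.5595, 0.0981]), array([0.556 , 0.2194]), array([0.6152, 0.2215])] [0.587075 0.158675]
scale [array([0.6208, 0.0897]), array([0.5216, 0.0894]), array([0.5175, 0.2246]), array([0.6169, 0.2281])] [0.5692  0.15795]
bottle [0.4304 0.1429] [0.4301 0.1419] weight knob [0.5849 0.1585]
```

```bash
python3 -m crank '[{"dx":4,"dy":0,"dz":0,"wx":0,"wy":0,"wz":0},{"dx":8,"dy":0,"dz":1,"wx":0,"wy":0,"wz":0},{"dx":8.6,"dy":0,"dz":5,"wx":0,"wy":0,"wz":0},{"dx":8.6,"dy":0,"dz":9,"wx":0,"wy":0,"wz":0},{"dx":8.6,"dy":0,"dz":13,"wx":0,"wy":0,"wz":0},{"dx":8.6,"dy":0,"dz":16,"wx":0,"wy":0,"wz":0},{"dx":8.6,"dy":0,"dz":17.8,"wx":0,"wy":0,"wz":0},{"dx":8.6,"dy":0,"dz":18.2,"wx":0,"wy":0,"wz":0},{"dx":8.6,"dy":0,"dz":18.2,"wx":0,"wy":0,"wz":0},{"dx":8.6,"dy":0,"dz":18.2,"wx":0,"wy":0,"wz":0}]' 8.76 25
python3 -m crank '[{"dx":0,"dy":0,"dz":0,"wx":0,"wy":0,"wz":0},{"dx":0,"dy":0,"dz":0,"wx":0,"wy":0,"wz":0},{"dx":0,"dy":0,"dz":0,"wx":0,"wy":0,"wz":0},{"dx":0,"dy":0,"dz":0,"wx":0,"wy":0,"wz":0},{"dx":0,"dy":0,"dz":0,"wx":0,"wy":0,"wz":0},{"dx":0,"dy":0,"dz":-3,"wx":0,"wy":0,"wz":0},{"dx":0,"dy":0,"dz":-7,"wx":0,"wy":0,"wz":0},{"dx":0,"dy":0,"dz":-11,"wx":0,"wy":0,"wz":0},{"dx":0,"dy":0,"dz":-12,"wx":0,"wy":0,"wz":0},{"dx":0,"dy":0,"dz":-12,"wx":0,"wy":0,"wz":0}]' 0 25
```

```text
t: 18.65
eef_pos: [0.4305, 0.1429, 0.0311]
ee_rot: [-3.14, 0.001, -1.571]
force: [-0.5, 0.3, 0.5]
width: 0.0875
gripper_force: 0.0
t: 19.9
eef_pos: [0.4298, 0.1425, 0.1502]
ee_rot: [-3.141, 0.001, -1.571]
force: [-0.5, 0.3, -1.6]
width: 0.0435
gripper_force: 25.0
```

```bash
python3 -m crank '[{"dx":0,"dy":-4,"dz":0,"wx":0,"wy":0,"wz":0},{"dx":-0.5,"dy":-9,"dz":0,"wx":0,"wy":0,"wz":0},{"dx":-1,"dy":-14,"dz":0,"wx":0,"wy":0,"wz":0},{"dx":-1.5,"dy":-19,"dz":0,"wx":0,"wy":0,"wz":0},{"dx":-1.75,"dy":-22.5,"dz":0,"wx":0,"wy":0,"wz":0},{"dx":-1.75,"dy":-23.3,"dz":0,"wx":0,"wy":0,"wz":0},{"dx":-1.75,"dy":-23.3,"dz":3,"wx":0,"wy":0,"wz":0},{"dx":-1.75,"dy":-23.3,"dz":7,"wx":0,"wy":0,"wz":0},{"dx":-1.75,"dy":-23.3,"dz":10,"wx":0,"wy":0,"wz":0},{"dx":-1.75,"dy":-23.3,"dz":11,"wx":0,"wy":0,"wz":0}]' 0 25
python3 -m crank '[{"dx":0,"dy":0,"dz":0.5,"wx":0,"wy":0,"wz":0},{"dx":0,"dy":0,"dz":0.8,"wx":0,"wy":0,"wz":0},{"dx":0,"dy":0,"dz":0.9,"wx":0,"wy":0,"wz":0},{"dx":0,"dy":0,"dz":0.96,"wx":0,"wy":0,"wz":0},{"dx":0,"dy":0,"dz":0.98,"wx":0,"wy":0,"wz":0},{"dx":0,"dy":0,"dz":0.98,"wx":0,"wy":0,"wz":0},{"dx":0,"dy":0,"dz":0.98,"wx":0,"wy":0,"wz":0},{"dx":0,"dy":0,"dz":0.98,"wx":0,"wy":0,"wz":0},{"dx":0,"dy":0,"dz":0.98,"wx":0,"wy":0,"wz":0},{"dx":0,"dy":0,"dz":0.98,"wx":0,"wy":0,"wz":0}]' 0 25
```

```text
t: 21.15
eef_pos: [0.6603, 0.159, 0.0366]
ee_rot: [3.136, -0.002, -1.571]
force: [0.2, 0.1, -2.1]
width: 0.0435
gripper_force: 25.0
t: 22.4
eef_pos: [0.663, 0.16, 0.0305]
ee_rot: [-3.142, -0.0, -1.571]
force: [0.9, 0.1, -1.8]
width: 0.043
gripper_force: 25.0
```

```bash
python3 -m crank '[{"dx":0,"dy":0,"dz":0.05,"wx":0,"wy":0,"wz":0},{"dx":0,"dy":0,"dz":0.05,"wx":0,"wy":0,"wz":0},{"dx":0,"dy":0,"dz":0.05,"wx":0,"wy":0,"wz":0},{"dx":0,"dy":0,"dz":-1,"wx":0,"wy":0,"wz":0},{"dx":0,"dy":0,"dz":-5,"wx":0,"wy":0,"wz":0},{"dx":0,"dy":0,"dz":-10,"wx":0,"wy":0,"wz":0},{"dx":0,"dy":0,"dz":-15,"wx":0,"wy":0,"wz":0},{"dx":3,"dy":2,"dz":-17,"wx":0,"wy":0,"wz":0},{"dx":8,"dy":5,"dz":-17,"wx":0,"wy":0,"wz":0},{"dx":12,"dy":8,"dz":-17,"wx":0,"wy":0,"wz":0}]' 5.4 25
python3 -m crank '[{"dx":4,"dy":3,"dz":0,"wx":0,"wy":0,"wz":0},{"dx":9,"dy":6,"dz":0,"wx":0,"wy":0,"wz":0},{"dx":14,"dy":9,"dz":0,"wx":0,"wy":0,"wz":0},{"dx":19,"dy":12,"dz":0,"wx":0,"wy":0,"wz":0},{"dx":24,"dy":14,"dz":0,"wx":0,"wy":0,"wz":0},{"dx":26,"dy":15.3,"dz":0,"wx":0,"wy":0,"wz":0},{"dx":26,"dy":15.3,"dz":0,"wx":0,"wy":0,"wz":0},{"dx":26,"dy":15.3,"dz":0,"wx":0,"wy":0,"wz":0},{"dx":26,"dy":15.3,"dz":0,"wx":0,"wy":0,"wz":0},{"dx":26,"dy":15.3,"dz":0,"wx":0,"wy":0,"wz":0}]' 6 25
python3 - <<'E'
from h import *
k=arm.calibration('wrist')
im=snap('wrist','w5'); cv2.imwrite('pics/w5.png',cv2.resize(im[:,:,::-1],(800,600)))
for n in ["box","vial"]:
    for d in arm.mark_of('wrist',n)[:3]: print(n,np.round(d['centre'],4),round(d['confidence'],2))
np.save('k5.npy',k)
snap('scene','s5')
snap('side','d5')
for c in ['scene','side']:
    for n in ['jar','vial','bottle','nozzle']:
        for d in arm.mark_of(c,n)[:2]: print(c,n,np.round(d['centre'],4),round(d['confidence'],2))
print(arm.get_state()['eef_pos'])
E
```

```text
t: 23.65
eef_pos: [0.5821, 0.0387, 0.2017]
ee_rot: [-3.14, 0.001, -1.571]
force: [1.8, -1.2, -0.4]
width: 0.0541
gripper_force: 0.0
t: 24.9
eef_pos: [0.4304, -0.2194, 0.2005]
ee_rot: [3.142, 0.0, -1.57]
force: [1.0, 0.3, -0.5]
width: 0.06
gripper_force: 0.0
box [ 0.578  -0.1417  0.0009] 0.75
box [ 0.5523 -0.4348  0.0008] 0.49
vial [ 0.4052 -0.2811  0.0013] 0.76
vial [ 5.809e-01 -1.420e-01 -1.000e-04] 0.73
scene jar [ 0.5753  0.009  -0.0031] 0.98
scene jar [0.5873 0.155  0.0166] 0.6
scene vial [ 0.4036 -0.2863 -0.0014] 0.68
scene bottle [6.625e-01 1.643e-01 3.000e-04] 0.98
scene nozzle [ 0.4406  0.0042 -0.0012] 0.57
side jar [ 0.585  -0.1409  0.0013] 0.55
side vial [ 0.4101 -0.2849 -0.0013] 0.6
side bottle [ 6.597e-01  1.575e-01 -2.000e-04] 0.68
side bottle [0.4441 0.0026 0.0008] 0.48
side nozzle [0.4473 0.0006 0.0028] 0.49
[ 0.42997855 -0.22004949  0.2004815 ]
```

View pics/w5.png

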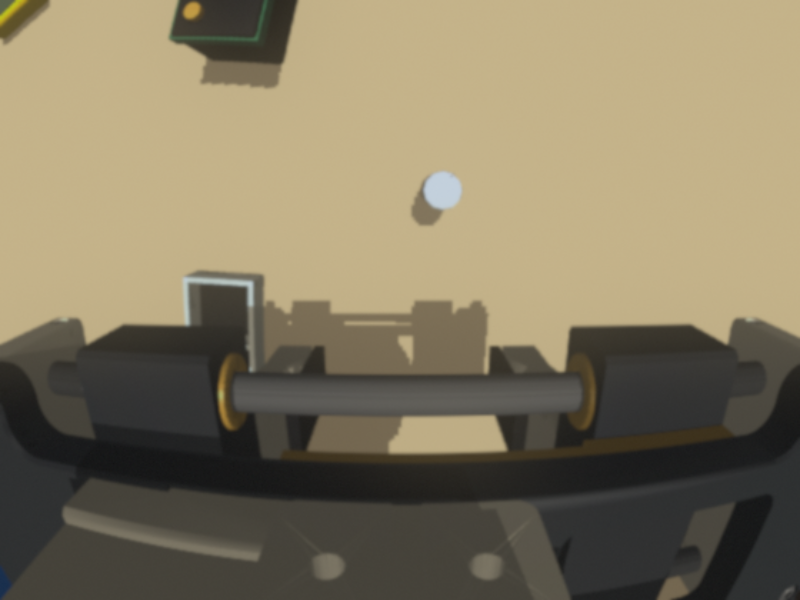

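Picture: only one white-capped vial, at (442,190); the battery is at (225,20) and the box at (222,320).

Run:
```python
from h import *
k=np.load('k5.npy',allow_pickle=True).item()
p=fish(442.5*.7,190*.7,k,.07); e=arm.get_state()['eef_pos']
print(p, 'dx %.2f dy %.2f dz %.2f'%(-(p[1]-e[1])*100,-(p[0]-e[0])*100,(e[2]-.035)*100))
```

```text
[ 0.40893999 -0.28348081  0.07      ] dx 6.34 dy 2.10 dz 16.55
```

```bash
python3 -m crank '[{"dx":4,"dy":1,"dz":0,"wx":0,"wy":0,"wz":0},{"dx":6.3,"dy":2.1,"dz":1,"wx":0,"wy":0,"wz":0},{"dx":6.3,"dy":2.1,"dz":5,"wx":0,"wy":0,"wz":0},{"dx":6.3,"dy":2.1,"dz":9,"wx":0,"wy":0,"wz":0},{"dx":6.3,"dy":2.1,"dz":13,"wx":0,"wy":0,"wz":0},{"dx":6.3,"dy":2.1,"dz":15.5,"wx":0,"wy":0,"wz":0},{"dx":6.3,"dy":2.1,"dz":16.5,"wx":0,"wy":0,"wz":0},{"dx":6.3,"dy":2.1,"dz":16.5,"wx":0,"wy":0,"wz":0},{"dx":6.3,"dy":2.1,"dz":16.5,"wx":0,"wy":0,"wz":0},{"dx":6.3,"dy":2.1,"dz":16.5,"wx":0,"wy":0,"wz":0}]' 6 15
python3 -m crank '[{"dx":0,"dy":0,"dz":0,"wx":0,"wy":0,"wz":0},{"dx":0,"dy":0,"dz":0,"wx":0,"wy":0,"wz":0},{"dx":0,"dy":0,"dz":0,"wx":0,"wy":0,"wz":0},{"dx":0,"dy":0,"dz":0,"wx":0,"wy":0,"wz":0},{"dx":0,"dy":0,"dz":0,"wx":0,"wy":0,"wz":0},{"dx":0,"dy":0,"dz":-2,"wx":0,"wy":0,"wz":0},{"dx":0,"dy":0,"dz":-5,"wx":0,"wy":0,"wz":0},{"dx":0,"dy":0,"dz":-8,"wx":0,"wy":0,"wz":0},{"dx":0,"dy":0,"dz":-8,"wx":0,"wy":0,"wz":0},{"dx":0,"dy":0,"dz":-8,"wx":0,"wy":0,"wz":0}]' 0 15
python3 -c "
from h import *
print(arm.get_state()['eef_pos'],arm.get_state()['ee_rot'])"
```

```text
t: 26.8
eef_pos: [0.4097, -0.2832, 0.0365]
ee_rot: [-3.14, -0.001, -1.571]
force: [-0.1, -0.3, -1.0]
width: 0.0599
gripper_force: 0.0
t: 28.05
eef_pos: [0.4086, -0.2828, 0.115]
ee_rot: [3.141, 0.0, -1.571]
force: [0.4, 0.4, -0.5]
width: 0.0239
gripper_force: 15.0
[ 0.4085687  -0.28281045  0.11500903] [ 3.14124996e+00  4.20188541e-04 -1.57106787e+00]
```

```bash
python3 -m crank '[{"dx":-3,"dy":-4,"dz":0,"wx":0,"wy":0,"wz":0},{"dx":-7,"dy":-8,"dz":0,"wx":0,"wy":0,"wz":0},{"dx":-11,"dy":-12.5,"dz":0,"wx":0,"wy":0,"wz":0},{"dx":-14,"dy":-16.5,"dz":0,"wx":0,"wy":0,"wz":0},{"dx":-14.3,"dy":-17.3,"dz":0,"wx":0,"wy":0,"wz":0},{"dx":-14.3,"dy":-17.3,"dz":1,"wx":0,"wy":0,"wz":0},{"dx":-14.3,"dy":-17.3,"dz":3,"wx":0,"wy":0,"wz":0},{"dx":-14.3,"dy":-17.3,"dz":5,"wx":0,"wy":0,"wz":0},{"dx":-14.3,"dy":-17.3,"dz":6.5,"wx":0,"wy":0,"wz":0},{"dx":-14.3,"dy":-17.3,"dz":7.2,"wx":0,"wy":0,"wz":0}]' 0 15
python3 -m crank '[{"dx":0,"dy":0,"dz":0.15,"wx":0,"wy":0,"wz":0},{"dx":0,"dy":0,"dz":0.25,"wx":0,"wy":0,"wz":0},{"dx":0,"dy":0,"dz":0.25,"wx":0,"wy":0,"wz":0},{"dx":0,"dy":0,"dz":0.25,"wx":0,"wy":0,"wz":0},{"dx":0,"dy":0,"dz":0.25,"wx":0,"wy":0,"wz":0},{"dx":0,"dy":0,"dz":0.25,"wx":0,"wy":0,"wz":0},{"dx":0,"dy":0,"dz":0.25,"wx":0,"wy":0,"wz":0},{"dx":0,"dy":0,"dz":0.25,"wx":0,"wy":0,"wz":0},{"dx":0,"dy":0,"dz":0.25,"wx":0,"wy":0,"wz":0},{"dx":0,"dy":0,"dz":0.25,"wx":0,"wy":0,"wz":0}]' 0 15
```

```text
t: 29.3
eef_pos: [0.5806, -0.1407, 0.0422]
ee_rot: [3.14, -0.0, -1.572]
force: [0.7, -0.4, 0.1]
width: 0.0238
gripper_force: 15.0
t: 30.55
eef_pos: [0.582, -0.14, 0.0409]
ee_rot: [3.142, -0.0, -1.571]
force: [-0.0, 0.4, 0.0]
width: 0.0238
gripper_force: 15.0
```

```bash
python3 -m crank '[{"dx":0,"dy":0,"dz":0,"wx":0,"wy":0,"wz":0},{"dx":0,"dy":0,"dz":0,"wx":0,"wy":0,"wz":0},{"dx":0,"dy":0,"dz":0,"wx":0,"wy":0,"wz":0},{"dx":0,"dy":0,"dz":-3,"wx":0,"wy":0,"wz":0},{"dx":0,"dy":0,"dz":-8,"wx":0,"wy":0,"wz":0},{"dx":-3,"dy":1,"dz":-13,"wx":0,"wy":0,"wz":0},{"dx":-8,"dy":5,"dz":-14,"wx":0,"wy":0,"wz":0},{"dx":-13,"dy":9,"dz":-14,"wx":0,"wy":0,"wz":0},{"dx":-18,"dy":12,"dz":-14,"wx":0,"wy":0,"wz":0},{"dx":-22,"dy":13.2,"dz":-14,"wx":0,"wy":0,"wz":0}]' 5 15
python3 - <<'E'
from h import *
[arm.grab_frame('scene') for _ in range(5)]
k=arm.calibration('wrist')
im=snap('wrist','w6'); cv2.imwrite('pics/w6.png',cv2.resize(im[:,:,::-1],(800,600)))
for n in ["box","vial","nozzle"]:
    for d in arm.mark_of('wrist',n)[:3]: print(n,np.round(d['centre'],4),round(d['confidence'],2))
np.save('k6.npy',k)
print(arm.get_state()['eef_pos'])
E
```

```text
t: 31.8
eef_pos: [0.4483, 0.0813, 0.1816]
ee_rot: [-3.141, 0.001, -1.57]
force: [0.8, 0.1, 0.5]
width: 0.05
gripper_force: 0.0
nozzle [0.4416 0.0035 0.0011] 0.64
[0.45017872 0.07912537 0.18075211]
```

View pics/w6.png

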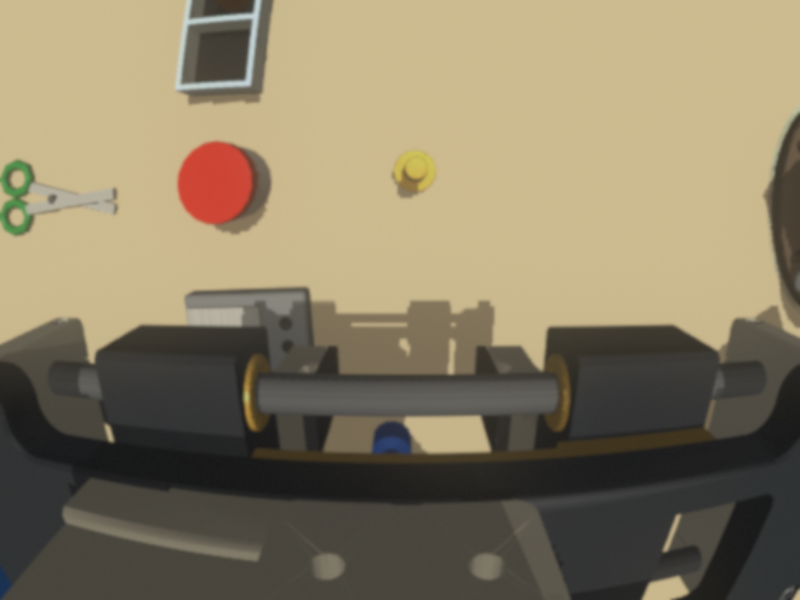

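Picture: the nozzle's stem top is at (416,167) and its flange at (414,171). The jar lid is at (217,182), and the near end of the box rim runs from (178,90) to (251,86).

Run:
```python
from h import *
k=np.load('k6.npy',allow_pickle=True).item()
P=lambda u,v,z: fish(u*.7,v*.7,k,z)[:2].round(4)
print('nozzle',P(416,167,.06),P(414.5,171,.012),'box end',P(178,90,.028),P(251,86,.028),'jar',P(217,182.5,.05))
```

```text
nozzle [0.4451 0.0022] [0.4452 0.0029] box end [ 0.6152 -0.0644] [ 0.5577 -0.0602] jar [0.5741 0.0072]
```

```bash
python3 -m crank '[{"dx":4,"dy":0.5,"dz":0,"wx":0,"wy":0,"wz":0},{"dx":7.7,"dy":0.5,"dz":1,"wx":0,"wy":0,"wz":0},{"dx":7.7,"dy":0.5,"dz":5,"wx":0,"wy":0,"wz":0},{"dx":7.7,"dy":0.5,"dz":9,"wx":0,"wy":0,"wz":0},{"dx":7.7,"dy":0.5,"dz":12,"wx":0,"wy":0,"wz":0},{"dx":7.7,"dy":0.5,"dz":14,"wx":0,"wy":0,"wz":0},{"dx":7.7,"dy":0.5,"dz":15.1,"wx":0,"wy":0,"wz":0},{"dx":7.7,"dy":0.5,"dz":15.1,"wx":0,"wy":0,"wz":0},{"dx":7.7,"dy":0.5,"dz":15.1,"wx":0,"wy":0,"wz":0},{"dx":7.7,"dy":0.5,"dz":15.1,"wx":0,"wy":0,"wz":0}]' 5 15
python3 -m crank '[{"dx":0,"dy":0,"dz":0,"wx":0,"wy":0,"wz":0},{"dx":0,"dy":0,"dz":0,"wx":0,"wy":0,"wz":0},{"dx":0,"dy":0,"dz":0,"wx":0,"wy":0,"wz":0},{"dx":0,"dy":0,"dz":0,"wx":0,"wy":0,"wz":0},{"dx":0,"dy":0,"dz":0,"wx":0,"wy":0,"wz":0},{"dx":0,"dy":0,"dz":-2,"wx":0,"wy":0,"wz":0},{"dx":0,"dy":0,"dz":-5,"wx":0,"wy":0,"wz":0},{"dx":0,"dy":0,"dz":-9,"wx":0,"wy":0,"wz":0},{"dx":0,"dy":0,"dz":-9,"wx":0,"wy":0,"wz":0},{"dx":0,"dy":0,"dz":-9,"wx":0,"wy":0,"wz":0}]' 0 15
```

```text
t: 33.5
eef_pos: [0.4455, 0.0032, 0.0307]
ee_rot: [-3.14, 0.001, -1.571]
force: [0.6, 0.0, -0.2]
width: 0.0499
gripper_force: 0.0
t: 34.75
eef_pos: [0.4445, 0.0029, 0.1195]
ee_rot: [3.141, 0.0, -1.571]
force: [-0.2, -0.5, -1.3]
width: 0.0134
gripper_force: 15.0
```

```bash
python3 -m crank '[{"dx":2,"dy":-4,"dz":0,"wx":0,"wy":0,"wz":0},{"dx":5,"dy":-8.5,"dz":0,"wx":0,"wy":0,"wz":0},{"dx":8,"dy":-12.5,"dz":0,"wx":0,"wy":0,"wz":0},{"dx":9.2,"dy":-14,"dz":0,"wx":0,"wy":0,"wz":0},{"dx":9.25,"dy":-14,"dz":0,"wx":0,"wy":0,"wz":0},{"dx":9.25,"dy":-14,"dz":2,"wx":0,"wy":0,"wz":0},{"dx":9.25,"dy":-14,"dz":4.5,"wx":0,"wy":0,"wz":0},{"dx":9.25,"dy":-14,"dz":6.5,"wx":0,"wy":0,"wz":0},{"dx":9.25,"dy":-14,"dz":7.8,"wx":0,"wy":0,"wz":0},{"dx":9.25,"dy":-14,"dz":8.2,"wx":0,"wy":0,"wz":0}]' 0 15
python3 -m crank '[{"dx":0,"dy":0,"dz":0.15,"wx":0,"wy":0,"wz":0},{"dx":0,"dy":0,"dz":0.25,"wx":0,"wy":0,"wz":0},{"dx":0,"dy":0,"dz":0.25,"wx":0,"wy":0,"wz":0},{"dx":0,"dy":0,"dz":0.25,"wx":0,"wy":0,"wz":0},{"dx":0,"dy":0,"dz":0.25,"wx":0,"wy":0,"wz":0},{"dx":0,"dy":0,"dz":0.25,"wx":0,"wy":0,"wz":0},{"dx":0,"dy":0,"dz":0.25,"wx":0,"wy":0,"wz":0},{"dx":0,"dy":0,"dz":0.25,"wx":0,"wy":0,"wz":0},{"dx":0,"dy":0,"dz":0.25,"wx":0,"wy":0,"wz":0},{"dx":0,"dy":0,"dz":0.25,"wx":0,"wy":0,"wz":0}]' 0 15
python3 -m crank '[{"dx":0,"dy":0,"dz":0,"wx":0,"wy":0,"wz":0},{"dx":0,"dy":0,"dz":0,"wx":0,"wy":0,"wz":0},{"dx":0,"dy":0,"dz":0,"wx":0,"wy":0,"wz":0},{"dx":0,"dy":0,"dz":-3,"wx":0,"wy":0,"wz":0},{"dx":0,"dy":0,"dz":-8,"wx":0,"wy":0,"wz":0},{"dx":-2,"dy":0,"dz":-14,"wx":0,"wy":0,"wz":0},{"dx":-6,"dy":2,"dz":-19,"wx":0,"wy":0,"wz":0},{"dx":-10,"dy":4,"dz":-23,"wx":0,"wy":0,"wz":0},{"dx":-12,"dy":5,"dz":-23,"wx":0,"wy":0,"wz":0},{"dx":-12,"dy":5,"dz":-23,"wx":0,"wy":0,"wz":0}]' 4 15
python3 - <<'E'
from h import *
k=arm.calibration('wrist')
im=snap('wrist','w7'); cv2.imwrite('pics/w7.png',cv2.resize(im[:,:,::-1],(800,600)))
np.save('k7.npy',k); snap('scene','s7'); snap('side','d7')
for c in ['scene','side','wrist']:
    for n in N[:7]:
        for d in arm.mark_of(c,n)[:3]: 
            if d['confidence']>.5: print(c,n,np.round(d['centre'],4),round(d['confidence'],2))
S=cv2.imread('pics/s7.png'); D=cv2.imread('pics/d7.png')
cv2.imwrite('pics/both7.png',np.hstack([cv2.resize(S[130:310,150:480],None,fx=1.2,fy=2) if 0 else cv2.resize(S[130:310,180:480],(400,240)),cv2.resize(D[130:310,170:470],(400,240))]))
E
```

```text
t: 36.0
eef_pos: [0.584, -0.0891, 0.0372]
ee_rot: [3.14, -0.0, -1.57]
force: [0.3, -0.6, -0.5]
width: 0.0135
gripper_force: 15.0
t: 37.25
eef_pos: [0.585, -0.0895, 0.0354]
ee_rot: [3.142, 0.0, -1.571]
force: [0.1, 0.2, -0.8]
width: 0.0132
gripper_force: 15.0
t: 38.5
eef_pos: [0.5345, 0.0318, 0.2665]
ee_rot: [-3.14, 0.001, -1.568]
force: [0.3, -0.1, 0.7]
width: 0.0402
gripper_force: 0.0
scene scale [0.5713 0.1564 0.0038] 0.63
scene box [ 0.5805 -0.1399  0.0007] 0.72
scene weight [ 0.3864  0.353  -0.0013] 0.73
scene weight [0.4629 0.2143 0.0012] 0.72
scene jar [5.799e-01 8.300e-03 2.000e-04] 0.72
scene bottle [ 6.602e-01  1.617e-01 -4.000e-04] 0.62
scene vial [ 0.5766 -0.143   0.0049] 0.51
scene nozzle [ 0.5835 -0.0898  0.0074] 0.55
side scale [ 0.5762  0.1524 -0.    ] 0.76
side box [ 0.5852 -0.141   0.0022] 0.74
side weight [0.5883 0.1551 0.0233] 0.67
side weight [0.4635 0.2176 0.0025] 0.63
side weight [ 0.3849  0.3526 -0.0006] 0.51
side jar [0.5801 0.0066 0.0019] 0.87
side bottle [6.627e-01 1.600e-01 2.000e-04] 0.71
wrist scale [ 5.712e-01  1.538e-01 -1.000e-04] 0.8
wrist box [ 0.579  -0.142   0.0025] 0.6
wrist weight [0.4579 0.2182 0.0023] 0.68
wrist jar [0.5759 0.0055 0.0017] 0.89
wrist vial [ 0.5752 -0.1386  0.004 ] 0.72
wrist nozzle [ 0.5824 -0.0906  0.0062] 0.94
```

View pics/both7.png

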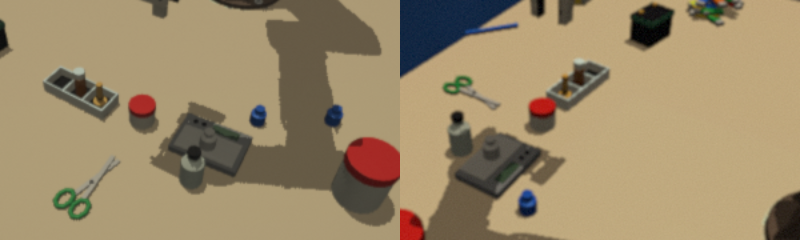

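View pics/w7.png

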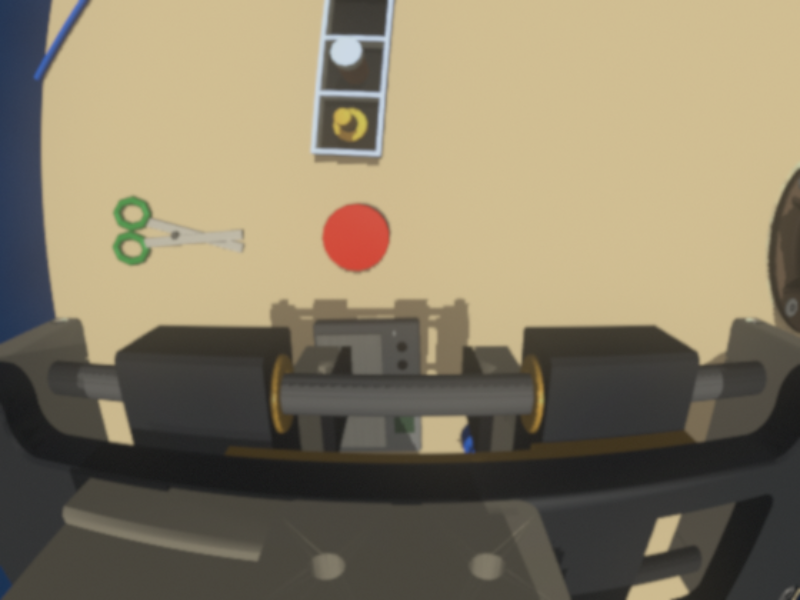

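All five stand upright. The vial cap is at (346,51) in the middle cell and the nozzle at (349,124) in the end cell nearest the scale. The jar is at (356,238), the weight is on the pan and the bottle is behind the scale. The bystanders are untouched.

```bash
python3 -c "
from station import arm
for _ in range(6): arm.grab_frame('scene')
print(arm.job_done())"
```

```text
the job is handed in; nothing more can be done
None
```

The job is handed in after about 40 s of robot time: all five things stand upright and released in the places and order you asked for, with the scissors, big jar and battery untouched; I read "two centimetres behind the scale" as a 2 cm gap from its back edge to the bottle.

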